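# Shut the saw jig's dust drawer, then hold the offcut in the jig's corner for the cut

### The arm

A 6-joint arm with a two-finger parallel gripper is mounted at the origin on a cart in front of the work surface, level with it; the furniture and walls round the work are solid. World frame = base frame: x ahead of the robot, y to its left, z up, the work surface at z = 0. Lengths are in m, angles in rad, forces in N, time in s.
With the tool pointing down it reaches from about 0.15 to 0.775 m from the base axis. Payload 6.1 kg.
Tool frame: the origin (TCP) lies at the very end of the fingers, on their centre line; the grasp point (between the pads) lies 19 mm behind it (tcp_to_grasp is the z of the grasp point in the tool frame, in m); z points along the fingers, y is the line along which they close (so a half turn about z gives the same grasp; the last joint's range is limited). The gripper opens to 85 mm and grips with 20 to 120 N. Pads are 22 mm wide; open, the fingers measure 114 mm over their backs; the gripper's body (76 mm by 85 mm) begins 54 mm behind the grasp point. The pads swing forward as they close: fully open they stand 13 mm farther back than shut.
Start: joints at [-1.172, 0.126, -0.04, 1.405, 0, 1.571], TCP at [0.204, -0.484, 0.231] pointing down, gripper open.
Joint ranges: [-2.72, 2.72], [-0.95, 1.95], [-1.27, 1.35], [-1.78, 2.02], [-1.46, 1.47], [-3.14, 3.14]. Speed limits (rad/s): [2.39, 2.39, 3.01, 3.14, 3.14, 3.14].

### API

Orientations are given as a rotation vector (axis times angle).
In Python, from station import movep, move_straight, set_joints, grip, pause, ik, snapshot, Unreachable, hand_in, current_t, current_q, current_joint_vel, current_effort, current_tcp_pos, current_ee_rot, current_wrist_force, current_ft_torque, current_width, current_gripper_force, tcp_to_grasp gives the robot as it stands. The module is installed in compiled form; this text tells all that it offers. Calls block until the motion is done:
- movep(position, orientation): joint-space move of the TCP to a pose.
- move_straight(position, feed=0.15, rot=None, until_force=None): straight line of the TCP; rot=None keeps the orientation; feed is the mean speed in m/s. With until_force (N) it stops when the force on the tool has changed by that much, and returns True; else False.
- set_joints(angles): joint-space move.
- grip(opening): opening from 0.0 (shut) to 1.0 (fully open); the grip force is fixed at half the most; returns when the fingers have stopped.
- pause(seconds).
- ik(position, orientation): joint angles nearest the present ones, or None.
- snapshot(name): name is "side" or "top" or "wrist"; returns a dict with "frame" (400x640x3 uint8, red, green, blue), "fx", "fy", "cx", "cy" (pixels), "rvec" (rotation vector, rad) and "tvec" (3), from world to camera coordinates, as OpenCV has them. Camera axes: x right, y down, z forward; pixel columns grow to the right and rows downward; lengths in m; the calibration is good to about 2 mm. A picture is of the moment at which its call begins. There is no depth.
A pose or a line that the arm cannot do raises Unreachable and nothing moves.
- hand_in(): hands the job in; it is judged then, once.
Readings, each from a call of its own:
- current_t(): time.
- current_q(): joint angles.
- current_joint_vel(): joint speeds.
- current_effort(): joint torques, N m.
- current_tcp_pos(): TCP position.
- current_ee_rot(): TCP orientation.
- current_wrist_force(): force on the tool from outside, world axes, zero at the start.
- current_ft_torque(): the same for the moment, N m.
- current_width(): opening from 0.0 (shut) to 1.0 (fully open).
- current_gripper_force(): force on a finger pad.
Only numpy, scipy, OpenCV 4.12 (cv2) and the standard library are available. Lean on these libraries where they do the work, as an engineer would, in place of code of your own. Each camera call takes 0.05 s, during which the arm holds its last target. There are 200 camera calls.

### The job

Get the pine offcut ready for sawing: first push the jig's open green dust drawer fully home until its catch seats, so that it will catch the dust. Then bring the offcut, lying flat on the jig's bed, square into the corner with its end against the stop block and its long side against the fence, and press it firmly with the fingers back against the fence and down onto the bed at the same time, as with one diagonal push. Finish while still holding it pressed like that, do not let go, and leave the other things on the bench where they are.

Things in the scene. Friction and masses are not known exactly. Their poses are not given: they have to be found in the camera images.
- saw_jig: saw jig (bench hook) screwed to the bench, cannot move: plywood box 150 (x) x 240 (y) mm with a pale wooden bed on top; the bed's upper face is 75 mm above the bench. Origin: centre of the underside, on the bench. At yaw 0 its x axis points away from the robot towards the fence, y to the left towards the stop block, z up. The drawer slides out to -x.
- bed: the bed, a pale wooden board 150 x 240 x 12 mm with a 4 mm saw slot across it at jig y = -35 mm; origin: centre of its underside, 63 mm above the jig's origin.
- fence: dark wooden fence along the far edge of the bed, 18 mm thick (x), 240 mm long (y), standing 28 mm above the bed, with a 4 mm saw slot at y = -35 mm. Origin: centre of its underside on the bed, jig x = 66 mm; its face towards the robot is at jig x = 57 mm.
- stop_block: dark wooden stop block on the left end of the bed, 75 (x) x 30 (y) x 30 mm, fixed. Origin: centre of its underside on the bed, jig (19.5, 100) mm; its face towards the offcut is at jig y = 85 mm.
- dust_drawer (a joint): opening of the dust drawer in m: 0 fully home, grows to 0.1 as it comes out towards the robot (jig -x). About 1 N of friction; from about 9 mm to 4 mm a spring catch resists (some 4 N in all), and from about 2 mm it pulls the drawer home and keeps it there; push it all the way to its end stop.
- drawer_front (a point): middle of the outer face of the drawer's green front panel, 26 mm above the bench; moves with the drawer. The panel is 206 mm wide, 12 mm thick, from 8 to 58 mm above the bench, with a 50 mm wide finger notch in the middle of its top edge (44 mm high there). When home this face is 87 mm from the jig's origin (jig x = -87 mm).
- offcut: the workpiece, a brown pine offcut 38 (x) x 140 (y) x 38 (z) mm, about 0.1 kg, lying loose on the bed some way from fence and stop, a little askew. Origin: centre of its underside; long axis y. In the corner its origin is at jig (38, 15, 75) mm with its axes along the jig's.
- mixing_cup: clear plastic mixing cup, 95 mm across, 102 mm tall, a bystander; leave alone
- masking_tape: roll of cream masking tape lying flat, 109 mm across, 24 mm high, a bystander; leave alone
- sanding_block: cork sanding block, 61 x 112 x 34 mm, a bystander; leave alone
- marker: black and white marker, 135 mm long, lying, a bystander; leave alone
- rubber_grip: black ribbed rubber grip, 106 mm long, 40 mm thick, lying, a bystander; leave alone
- pipe_stub: dark pipe stub, 160 mm long, 29 mm thick, lying, a bystander; leave alone

How it is judged:
On the way, in this order (a step that is already met when the one before it is completed fails the run):
1. the dust drawer is fully home on its catch, the offcut not yet pressed (value of joint dust_drawer below 0.002 m), for 0.2 s.
2. the offcut is in the corner and pressed on fence and bed at once (x of offcut in the frame of saw_jig between 0.034 and 0.0415 m and y of offcut in the frame of saw_jig between 0.011 and 0.0185 m and z of offcut in the frame of saw_jig between 0.072 and 0.079 m and angle between the y axis of offcut and the y axis of saw_jig, either way round below 0.04 rad and angle between offcut's own z axis and vertical below 0.05 rad and contact force between offcut and fence above 2.5 N and contact force between offcut and bed above 3.5 N and contact force between the fingers and offcut above 3 N), for 0.2 s.
At the end, for the whole second after the job is handed in: Drawer within 2 mm of home; offcut flat on the bed, square within 0.04 rad, within 4 mm of fence and of stop block; fingers press it with over 3 N, it bears on the fence with over 2.5 N and on the bed with over 3.5 N, all through the last second (still holding) (all of step 2 and value of joint dust_drawer below 0.002 m); the arm keeps its last pose, push and grip.
It fails at once if a bystander is shifted by more than 30 mm (distance of any of mixing_cup, masking_tape, sanding_block, marker, rubber_grip, pipe_stub from where it was at the start of the episode above 0.03 m).
It also fails if it takes over 72 s, if anything falls off the work surface, if the arm or the gripper's body presses on something with over 40 N, if the wrist force passes 120 N, or if a joint passes its speed limit or range.

## Working session

There is one attempt and no reset: what is moved stays moved. The work goes in short steps, each a Python script; the robot and the scene stay as the last script left them, time stands still between calls to the robot, and variables do not carry over. Pictures are saved under pics/ and viewed, at most 10 in all, crops included, and the job is handed in when it is done.

```bash
mkdir -p pics; python3 - <<'E'
from station import *
import cv2
for n in("top","side"):
    s=snapshot(n); cv2.imwrite(f"pics/{n}0.png",s["frame"][:,:,::-1]); print(n,s["fx"],s["fy"],s["cx"],s["cy"],s["rvec"],s["tvec"])
print(current_t(),current_ee_rot(),tcp_to_grasp)
E
```

```text
top 446.1242974979252 446.1242974979252 312.9247166592231 198.1894365236611 [ 2.12773603 -2.14446973  0.13891299] [0.0468109  0.54331772 1.23013696]
side 392.49608598527294 392.49608598527294 319.89206444810145 199.95276028544853 [ 0.1240082  -2.63834018  1.58276212] [0.5361563  0.07231569 1.15574755]
0.1 [-3.07798177e+00 -6.21955352e-01  4.46185610e-04] -0.0187
```

View pics/top0.png

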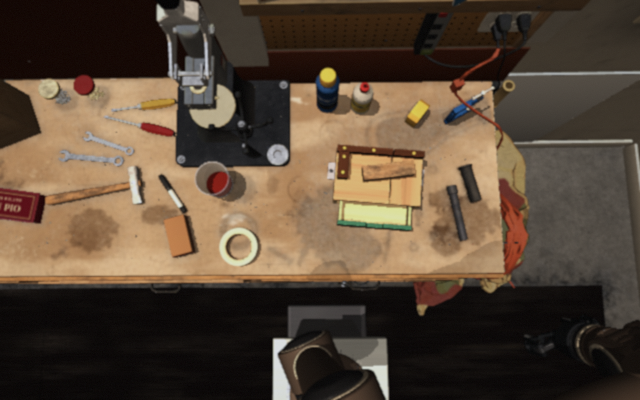

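View pics/side0.png

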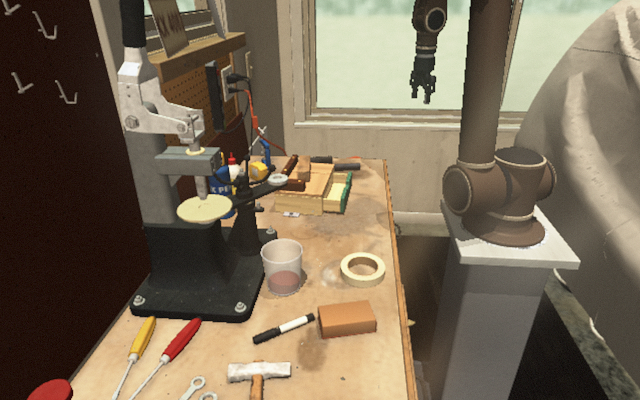

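The top view shows the jig at about px (335–425, 147–230), drawer open towards the robot, and the pipe and grip to its right. I'll enlarge that part.

```bash
python3 - <<'E'
import cv2
i=cv2.imread("pics/top0.png")[135:240,320:440]
cv2.imwrite("pics/crop0.png",cv2.resize(i,None,fx=5,fy=5,interpolation=cv2.INTER_CUBIC))
E
```

```text
(no output)
```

View pics/crop0.png

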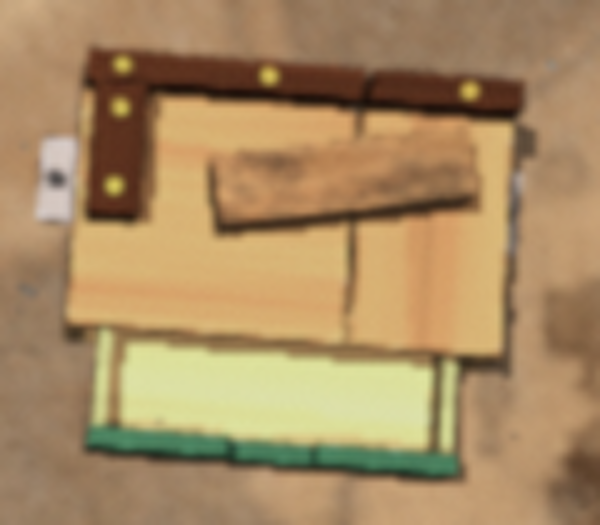

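```bash
cat > h.py <<'E'
import numpy as np, cv2
from scipy.spatial.transform import Rotation as R
from scipy.optimize import least_squares
CAL=dict(top=(446.1242974979252,312.9247166592231,198.1894365236611,[2.12773603,-2.14446973,0.13891299],[0.0468109,0.54331772,1.23013696]))
def ray(u,v,z,cal=CAL["top"]):
    f,cx,cy,r,t=cal; M=R.from_rotvec(r).as_matrix(); c=-M.T@np.array(t)
    d=M.T@np.array([(u-cx)/f,(v-cy)/f,1]); return c+d*(z-c[2])/d[2]
def fit(P,W):
    """2D rigid fit local P -> world W: x,y,yaw"""
    f=lambda s:(np.c_[np.cos(s[2])*P[:,0]-np.sin(s[2])*P[:,1]+s[0],np.sin(s[2])*P[:,0]+np.cos(s[2])*P[:,1]+s[1]]-W).ravel()
    o=least_squares(f,[*W.mean(0),0]); return o.x,f(o.x).reshape(-1,2)
E
python3 - <<'E'
from h import *
np.set_printoptions(precision=4,suppress=True)
c=lambda u,v,z: ray((u+.5)/5-.5+320,(v+.5)/5-.5+135,z)[:2]
W=np.array([c(90,48,.103),c(524,82,.103),c(67,325,.075),c(503,357,.075)])
P=np.array([[.075,.12],[.075,-.12],[-.075,.12],[-.075,-.12]])
j,r=fit(P,W);print("jig",j,r)
W=np.array([c(210,157,.113),c(468,125,.113),c(220,222,.113),c(478,200,.113)])
P=np.array([[.019,.07],[.019,-.07],[-.019,.07],[-.019,-.07]])
o,r=fit(P,W);print("off",o,r)
C,S=np.cos(j[2]),np.sin(j[2])
loc=lambda w:np.array([[C,S],[-S,C]])@(w-j[:2])
print("off in jig",loc(o[:2]),o[2]-j[2])
print("drawer",loc(c(87,437,.058)),loc(c(460,468,.058)),loc(c(87,450,.058)))
f,cx,cy,rv,t=CAL["top"];print("cam",-R.from_rotvec(rv).as_matrix().T@np.array(t))
for n,u,v in(("pipe1",452,186),("pipe2",462,238),("grip1",463,166),("grip2",476,200)):print(n,ray(u,v,.02))
E
```

```text
jig [ 0.5986 -0.1397 -0.087 ] [[-0.0003  0.0008]
 [ 0.0007 -0.0011]
 [ 0.0002 -0.    ]
 [-0.0006  0.0004]]
off [ 0.6086 -0.1632  0.0969] [[ 0.0009 -0.0005]
 [-0.0018  0.    ]
 [-0.001   0.0004]
 [ 0.0019  0.0001]]
off in jig [ 0.012  -0.0225] 0.1838682547856143
drawer [-0.1347  0.104 ] [-0.1357 -0.1031] [-0.142   0.1035]
cam [0.3562 0.0203 1.2974]
pipe1 [ 0.5787 -0.3593  0.02  ]
pipe2 [ 0.4285 -0.3797  0.02  ]
grip1 [ 0.6374 -0.3942  0.02  ]
grip2 [ 0.5372 -0.4258  0.02  ]
```

```bash
cat >> h.py <<'E'
J=np.array([.5986,-.1397]); YAW=-.087
def w(x,y,z):
    C,S=np.cos(YAW),np.sin(YAW); return np.array([J[0]+C*x-S*y,J[1]+S*x+C*y,z])
def rot(tilt=0.):
    """tool down, y along jig -y; tilt>0 leans the fingers forward to jig +x"""
    return (R.from_euler('z',YAW)*R.from_euler('y',-tilt)*R.from_rotvec([np.pi,0,0])).as_rotvec()
E
python3 - <<'E'
from h import *
from station import *
print(R.from_rotvec(rot(.785)).as_matrix()[:,2])
for p,t in(((-.19,0,.2),0),((-.08,0,.03),0),((.03,-.02,.085),0),((.03,-.13,.085),0),((-.02,.015,.16),.785),((.03,.015,.1),.785)):
    print(p,ik(w(*p),rot(t)))
movep(w(-.19,0,.2),rot()); grip(0.)
move_straight(w(-.19,0,.030))
print(current_t(),current_wrist_force())
a=move_straight(w(-.105,0,.030),feed=.05,until_force=25)
print(a,current_tcp_pos(),current_wrist_force())
b=move_straight(w(-.08,0,.030),feed=.03,until_force=14)
print(b,current_tcp_pos(),current_wrist_force(),current_t())
C,S=np.cos(YAW),np.sin(YAW);d=current_tcp_pos()[:2]-J;print("jig x",C*d[0]+S*d[1])
E
```

```text
[ 0.70415189 -0.06141625 -0.70738827]
(-0.19, 0, 0.2) [-2.92342489e-01 -5.63778850e-02 -2.97412036e-01  1.32976218e+00
 -4.44089210e-16  2.93625016e+00]
(-0.08, 0, 0.03) [-2.50454411e-01  2.23259124e-01 -3.74157748e-01  9.73379455e-01
 -4.44089210e-16  2.97813824e+00]
(0.03, -0.02, 0.085) [-2.53286324e-01  3.89341802e-01 -1.98097516e-02  1.16164477e+00
 -4.44089210e-16  2.97530633e+00]
(0.03, -0.13, 0.085) [-4.14847654e-01  4.39855368e-01  5.48681261e-02  1.18580908e+00
 -4.44089210e-16  2.81374500e+00]
(-0.02, 0.015, 0.16) [-0.27484747 -0.26277996 -0.84527759  0.21217221  0.13238216  3.00792796]
(0.03, 0.015, 0.1) [-0.25341175 -0.08846872 -0.86135951  0.01986068  0.11735104  3.02333055]
3.6833 [ 0.10000231 -0.10331023 -0.7272086 ]
False [ 0.49280681 -0.13051662  0.02986044] [-4.31851913  0.03031018  2.10877921]
True [ 0.49928564 -0.13100044  0.02911644] [ 0.46872843 -0.58255165  0.47674775] 5.9833
jig x -0.09969464761502006
```

```bash
python3 - <<'E'
from h import *
from station import *
C,S=np.cos(YAW),np.sin(YAW)
for k in range(4):
    b=move_straight(w(-.080,0,.030),feed=.02,until_force=20)
    d=current_tcp_pos()[:2]-J
    print(b,"jig x",C*d[0]+S*d[1],current_wrist_force(),current_t())
    if not b: break
pause(.3);print(current_wrist_force())
import cv2
s=snapshot("top");cv2.imwrite("pics/t1.png",cv2.resize(s["frame"][135:240,320:440,::-1],None,fx=5,fy=5,interpolation=cv2.INTER_CUBIC))
E
```

```text
True jig x -0.09983064725453537 [-0.59654672 -0.04621829  0.23628257] 6.4333
True jig x -0.09993637210342421 [-0.38075283 -0.46889805 -0.3091491 ] 6.8917
True jig x -0.10012779471368824 [ 0.43258183 -0.26324541  0.44682168] 7.3667
True jig x -0.10031880909594287 [ 0.05298107 -0.19369543 -0.6409762 ] 7.8583
[0.02708328 0.22425428 0.24018889]
```

View pics/t1.png

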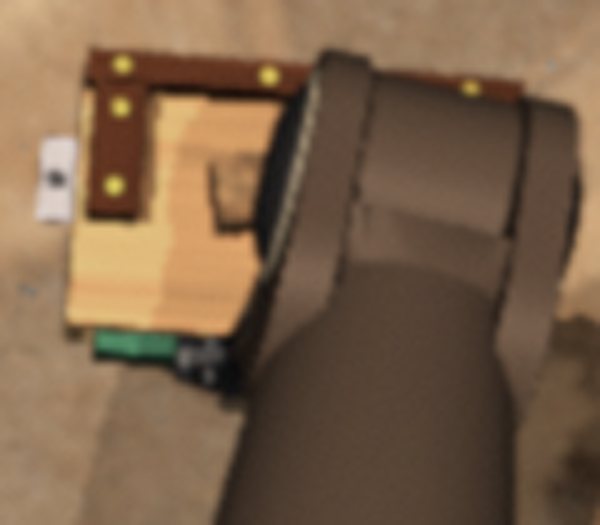

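The drawer is home: it meets a hard stop at the same place each time, and the green panel (crop y≈345) lies against the bed edge. Next I'll push the offcut onto the fence with open fingers.

```bash
python3 - <<'E'
from h import *
from station import *
import cv2
C,S=np.cos(YAW),np.sin(YAW)
def lj():
    d=current_tcp_pos()[:2]-J; return C*d[0]+S*d[1],-S*d[0]+C*d[1],current_tcp_pos()[2]
move_straight(w(-.13,0,.03)); move_straight(w(-.13,-.02,.17)); 
move_straight(w(-.052,-.022,.17)); grip(.8)
s=snapshot("top");cv2.imwrite("pics/t2.png",cv2.resize(s["frame"][135:240,320:440,::-1],None,fx=5,fy=5,interpolation=cv2.INTER_CUBIC))
print(move_straight(w(-.052,-.022,.083),feed=.1,until_force=8),lj())
b=move_straight(w(.015,-.022,.083),feed=.05,until_force=8); print(b,lj(),current_wrist_force(),current_t())
E
```

```text
False (np.float64(-0.05153051253997177), np.float64(-0.022070719936542145), np.float64(0.08369319688528906))
True (np.float64(0.00497699099176155), np.float64(-0.021912234691393716), np.float64(0.08208515377260756)) [-0.06125359 -0.51792725 -0.39084571] 13.1
```

```bash
python3 - <<'E'
from h import *
from station import *
import cv2
C,S=np.cos(YAW),np.sin(YAW)
def lj():
    d=current_tcp_pos()[:2]-J; return C*d[0]+S*d[1],-S*d[0]+C*d[1],current_tcp_pos()[2]
move_straight(w(-.01,-.022,.083)); move_straight(w(-.01,-.022,.15),feed=.3); grip(0.)
move_straight(w(.036,-.135,.15),feed=.3)
print(move_straight(w(.036,-.135,.086),feed=.1,until_force=8),lj())
b=move_straight(w(.036,-.05,.086),feed=.05,until_force=6); print(b,lj(),current_wrist_force(),current_t())
move_straight(w(.036,-.09,.086),feed=.2); move_straight(w(.0,-.12,.2),feed=.3)
move_straight(w(-.16,-.06,.25),feed=.3)
s=snapshot("top");cv2.imwrite("pics/t3.png",cv2.resize(s["frame"][135:240,320:440,::-1],None,fx=5,fy=5,interpolation=cv2.INTER_CUBIC))
E
```

```text
False (np.float64(0.036307565627413996), np.float64(-0.1348332029590884), np.float64(0.08677612210048716))
True (np.float64(0.03585587329314794), np.float64(-0.06836094051143701), np.float64(0.08593092522219017)) [ 0.39879401 -2.95076405  1.91429515] 16.95
```

View pics/t3.png

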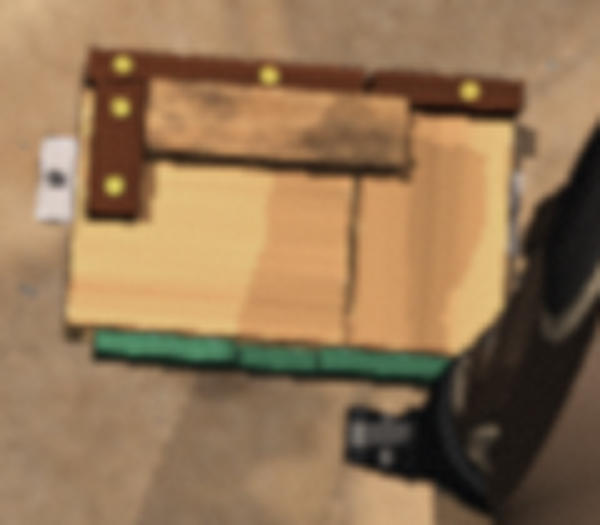

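The drawer is flush. The offcut sits in the corner, with its left end at crop (148, 80–158) against the stop and its back along the fence. Now the diagonal press.

```bash
python3 - <<'E'
from h import *
from station import *
import cv2
C,S=np.cos(YAW),np.sin(YAW)
def lj(p=None):
    d=current_tcp_pos()[:2]-J; return np.round([C*d[0]+S*d[1],-S*d[0]+C*d[1],current_tcp_pos()[2]],4)
t=np.pi/4; E=np.array([.019,.015,.113]); u=np.array([np.cos(t),0,-np.sin(t)])
movep(w(*(E-.10*u)),rot(t))
move_straight(w(*(E-.03*u)),feed=.15); pause(.3); f0=current_wrist_force(); print(f0,current_t())
b=move_straight(w(*(E+.015*u)),feed=.03,until_force=5); print(b,lj())
d0=lj(); s=(d0-E)@u
for k in range(16):
    s+=.0007; move_straight(w(*(E+s*u)),feed=.02); pause(.15)
    f=current_wrist_force()-f0; print(round(s,4),lj(),np.round(f,1))
    if f@(w(*u)-w(0,0,0)+0)<-13: break
pause(.5); print(lj(),current_wrist_force()-f0,current_t())
for n in("top","side"):
    s=snapshot(n);x=(slice(135,240),slice(320,440)) if n=="top" else (slice(130,230),slice(260,380))
    cv2.imwrite(f"pics/{n}4.png",cv2.resize(s["frame"][x][:,:,::-1],None,fx=5,fy=5,interpolation=cv2.INTER_CUBIC))
E
```

```text
[-0.30618452 -0.4209656  -0.69439321] 20.5667
True [0.0189 0.0151 0.1132]
0.0005 [0.0191 0.0151 0.1132] [-13.3   3.2  11.3]
[0.0191 0.0151 0.1132] [-14.9548607    2.37846102  12.37505948] 22.4417
```

View pics/side4.png

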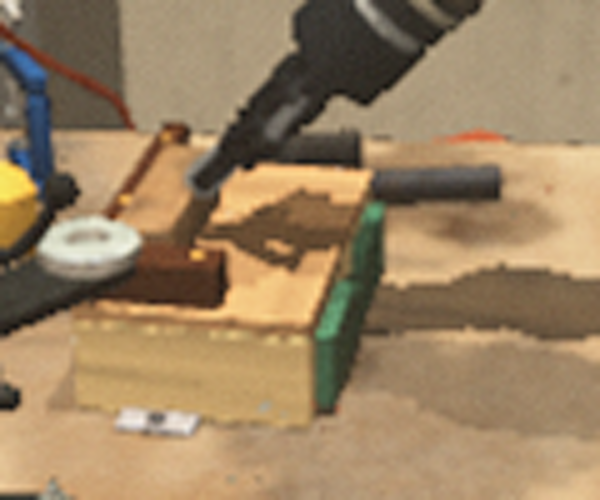

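View pics/top4.png

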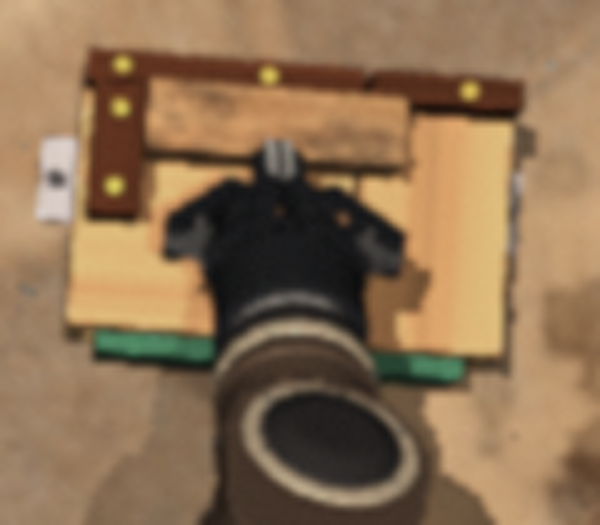

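The side view shows the fingertip on the near top edge of the flat offcut (about 205, 185). The top view shows it square in the corner with the drawer home. The force reads about 15 N towards the fence and 12 N down.

```bash
python3 - <<'E'
from station import *
pause(.7); print(current_wrist_force(),current_t()); print(hand_in())
E
```

```text
[-14.02833196   1.76229151  10.85680797] 23.2417
the job is handed in; nothing more can be done
None
```

I handed the job in at about 23 s: the drawer is home, and the offcut sits square in the corner, still pressed with about 14 N towards the fence and 11 N down (wrist readings; the verdict wasn't shown).

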